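# Shut down the tasting urn: warmer off, tapered tap plug turned and pressed home

## Task

Shut the tasting urn down for the night: turn the warmer's white knob fully anticlockwise to its off stop, and close the brass tap by turning its white crossbar clockwise from along the pipe until it lies squarely across the pipe, pressing the plug fully down into its tapered hole and keeping it down all the while you turn, so that the taper bites and it stays down when you let go. Leave the cups, mug, teapot and tin where they stand.

Things in the scene. Friction and masses are not known exactly. Their poses are not given: they have to be found in the camera images.
- urn: Blue porcelain urn, 170 mm wide, 278 mm high with lid, on a black warmer 340 x 200 x 45 mm high; fixed, placed anew each time. Origin: on the table under the urn's axis; own z up, own -y along the tap pipe to plug and spout, own -x to the knob. Plug axis at own (0, -190) mm, knob axis at own (-165, 0) mm. The pipe and spout stay below 145 mm, the spout reaches 62 mm beyond the plug axis.
- tap_mouth (a point): Centre of the upper rim of the tap's brass barrel (46 mm in diameter), 155 mm above the table, on the upright plug axis; axes as the urn's. The urn's wall is 105 mm away. A steel drip tray 10 mm high, 120 x 100 mm, lies below under the spout.
- key_bar (a point): Centre of the tap's white crossbar, 90 mm long, 14 mm thick, 24 mm high, one end red. Own x along the bar to the red end, own y across it, z up. It turns about its upright middle on an 18 mm brass stem. It stands 44 mm above tap_mouth with the plug fully raised, 38 mm when fully home. A brass collar, 38 mm in diameter, has its top 32 mm below this point.
- key (a joint): Angle of the crossbar, rad, anticlockwise from above positive: 0 = squarely across the pipe (closed, bar along the urn's own x, red end to own +x), 1.57 = along the pipe (open). Starts between 1.0 and 1.65; stops at -0.5 and 1.9. Turns against dry friction: about 0.2 N m, up to 0.6 N m where the taper bites; stays where it is left.
- plug (a joint): How far the plug is down its tapered hole, m: 0 raised (start), 0.006 fully home, its collar on the barrel. A springy seal lifts it whenever it is not held down: about 5 N holds it 2 mm down, 12 N fully home, at any bar angle; 15 to 20 N is a good steady pressure. Only within about 0.3 rad of crosswise does the taper bite and hold the plug; let go there, it settles about 1 mm up and stays.
- warmer (a joint): Angle of the warmer knob, rad, clockwise from above counted positive: 0 = off, the fully anticlockwise end stop. It starts between 0.8 and 1.4; stays where it is left; turns with about 0.06 N m.
- warmer_grip (a point): On the warmer knob's upright axis, at the height to grip: 82 mm above the table, 7 mm under the knob's top. White round knob, 60 mm in diameter, 8 mm high, with a raised grip bar across it 57 mm long, 14 mm thick, 30 mm high. Own x along the bar (at off: along the urn's own x), own y across it, z up.
- cup_spout: Blue porcelain cup, 60 mm across, 55 mm high, standing on the drip tray under the spout. Origin: middle of its foot. To be left alone.
- cup_a: Loose blue porcelain cup, 72 mm across, 55 mm high, on the table. Origin: middle of its foot. To be left alone.
- cup_b: Another such cup. To be left alone.
- mug: White lidded mug, 86 mm across, 122 mm high. Origin: middle of its foot. To be left alone.
- teapot: Blue teapot, 112 mm body, 97 mm high. Origin: middle of its foot. To be left alone.
- tin: Green tea tin, 72 mm across, 120 mm high. Origin: middle of its foot. To be left alone.

How it is judged:
By the outcome, as a careful person would: the job done as asked, in the order asked, and still so for the second after the job is handed in, with the robot touching nothing.
It also fails if it takes over 58 s, if anything falls off the work surface, if the arm or the gripper's body presses on something with over 40 N, if the wrist force passes 120 N, or if a joint passes its speed limit or range.

## Robot

A 7-joint arm with a two-finger parallel gripper is mounted at the origin on the work surface. World frame = base frame: x ahead of the robot, y to its left, z up, the work surface at z = 0. Lengths are in m, angles in rad, forces in N, time in s.
With the tool pointing down it reaches from about 0.4 to 0.875 m from the base axis. Payload 6.5 kg.
Tool frame: the origin (TCP) lies midway between the tips of the shut fingers; the grasp point (between the pads) lies 19 mm behind it; z points along the fingers, y is the line along which they close (so a half turn about z gives the same grasp; the last joint's range is limited). The gripper opens to 88 mm and grips with 3 to 60 N. Pads are 18 mm wide; open, the fingers measure 123 mm over their backs; the gripper's body (75 mm by 187 mm) begins 45 mm behind the grasp point.
Start: joints at [1.228, 0.536, -0.004, 1.538, 0.003, 1.067, -0.071], TCP at [0.178, -0.625, 0.239] pointing down, gripper open.
Joint ranges: [-2.7, 2.7], [-0.37, 2.16], [-1.27, 1.26], [0.24, 2.4], [-1.31, 4.45], [0.19, 1.91], [-2.76, 2.76]. Speed limits (rad/s): [2.39, 2.39, 3.14, 3.14, 3.14, 3.14, 3.14].

## Interface

Orientations are given as a 3x3 rotation matrix whose columns are the frame's x, y, z axes.
In Python, from station import readout, eyes, job gives the robot as it stands.
- The arm moves only by the tool move_arm, never from a script. Its argument "moves" is a list of rows, each a list of 3 entries, a list of its own where there are three numbers: the opening, from 0 (shut) to 1 (fully open), then the shift along the tool's x, y, z in cm, then the turn about the tool's z in rad. In form: [[grip, [tx, ty, tz], turn], ...]. A call has 1 to 10 rows; each row shifts and turns the commanded pose from where the row before left it, along the tool's axes as they then stand; what a row does not reach is not made up. A row lasts 1/8 s, in which the tool goes at most 62.5 mm and 10.7 degrees, less where a joint would pass 70% of its speed; a pose out of reach is approached as far as the arm can. A call is refused whole if a number of a shift passes 6.25 or a number of a turn 0.188, either way. A call with a gripper value outside its range is refused whole. The fingers move at their own pace and stop on an object; "newtons" is the grip in N (left out, the last holds). Time passes only in rows, so rows that do not move let the fingers close. It gives the time, the measured TCP pose, the force, the opening and the grip force at its end, in the units of the state.
- readout.state(): the state, without advancing time (a new reading comes with each control period).
- eyes.get_image(name): name is "scene" or "top" or "wrist"; returns a dict with "img" (384x512x3 uint8, red, green, blue), "depth" (384x512 float32, m along the optical axis (not along the pixel's ray), 0 where there is no reading), "camera_matrix" (3x3 intrinsics, pixels), "distortion" ([k1, k2, p1, p2, k3] as OpenCV has them; the pictures are not rectified), "xyz" and "orientation" of the camera in the world. Camera axes: x right, y up, looking along -z (the intrinsics and any distortion apply to the point x, -y, -z); pixel columns grow to the right and rows downward; lengths in m; the calibration is good to about 2 mm. A picture is of the moment at which its call begins.
- job.sign_off(): hands the job in; it is judged then, once.
The state is a dict: "time_s": time; "joint_pos": joint angles; "dq": joint speeds; "joint_torque": joint torques, N m; "tool_pos": TCP position; "orientation": TCP orientation; "force": force on the tool from outside, world axes, zero at the start; "moment": the same for the moment, N m; "gripper_width": finger opening in m; "grasp_force": force on a finger pad.
Only numpy, scipy, OpenCV 4.12 (cv2) and the standard library are available. Lean on these libraries where they do the work, as an engineer would, in place of code of your own. Each camera call takes 0.05 s, during which the arm holds its last target. There are 200 camera calls.

## Working session

There is one attempt and no reset: what is moved stays moved. The work goes in short steps, Python scripts to look and compute and a tool call to move; the robot and the scene stay as the last step left them, time stands still between calls to the robot, and variables do not carry over. Pictures are saved under pics/ and viewed, at most 10 in all, crops included, and the job is handed in when it is done.

Besides the shell and the picture viewer there is one more tool, called after "Emit:" as a command line: name --argument value ..., lists and objects as JSON in quotes. move_arm: Moves the arm, as the interface text tells. Its arguments: {"type":"object","properties":{"moves":{"type":"array","items":{"type":"array"}},"newtons":{"type":"number"}},"required":["moves"]}

```bash
mkdir -p pics
cat > h.py <<'E'
import numpy as np, cv2
from station import readout, eyes, job
def grab(name,fn):
    d=eyes.get_image(name); cv2.imwrite(f'pics/{fn}.png',d['img'][:,:,::-1]); np.savez(f'pics/{fn}.npz',**d); return d
def pt(d,u,v,z=None):
    """pixel -> world; by depth, or on plane height z"""
    n=cv2.undistortPoints(np.array([[[u,v]]],float),d['camera_matrix'],d['distortion'])[0,0]
    r=d['orientation']@np.array([n[0],-n[1],-1.])
    c=np.array(d['xyz'])
    s=d['depth'][int(round(v)),int(round(u))] if z is None else (z-c[2])/r[2]
    return c+s*r
E
python3 - <<'E'
from h import *
a=grab('top','top0');b=grab('scene','scene0')
cv2.imwrite('pics/both.png',np.hstack([cv2.resize(a['img'],(800,600))])[:,:,::-1])
print(a['xyz'],a['orientation'],b['xyz']);s=readout.state();print(s['time_s'],s['tool_pos'],s['orientation'],s['force'])
E
```

```text
[0.41392594 0.0953492  1.77473607] [[-2.09733726e-02  9.97415702e-01 -6.87170659e-02]
 [-9.99777796e-01 -2.10691660e-02 -6.69480742e-04]
 [-2.11556187e-03  6.86877554e-02  9.97635964e-01]] [ 1.38291278 -0.48862907  1.2770102 ]
0.1 [ 0.17745751 -0.62476395  0.23795151] [[ 9.61916275e-01  2.73343672e-01 -5.62650896e-04]
 [ 2.73344204e-01 -9.61915277e-01  1.39469996e-03]
 [-1.59990085e-04 -1.49538195e-03 -9.99998869e-01]] [-0.23963884  0.2816879   0.47767733]
```

View pics/both.png

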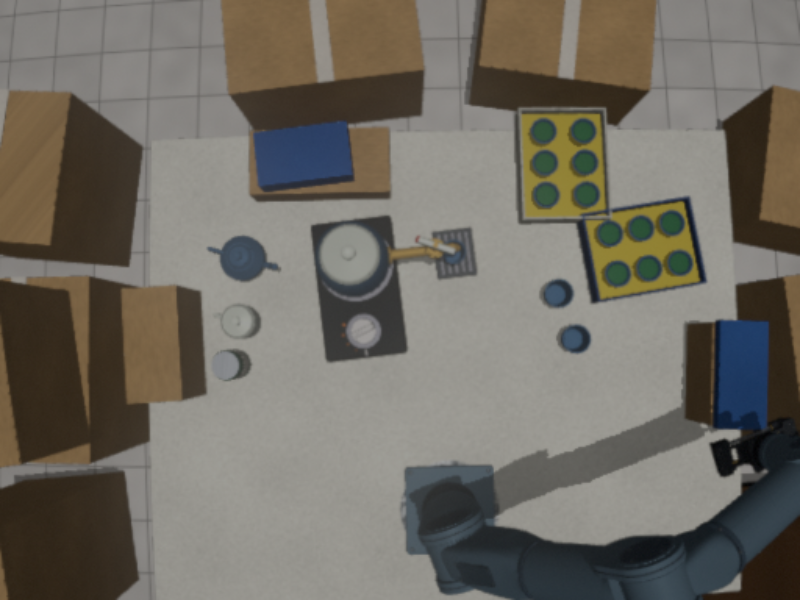

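View pics/scene0.png

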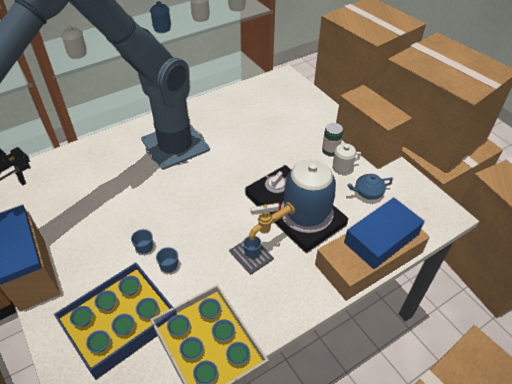

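The top view shows the urn lid at about (348,252), the knob at (364,331), the crossbar at (435,243) and the cups at (557,293) and (574,338), all at 800x600. I'll enlarge the knob and tap.

Run:
```python
from h import *
d=dict(np.load('pics/top0.npz'))
c=d['img'][125:235,190:310]
cv2.imwrite('pics/crop0.png',cv2.resize(c,None,fx=5,fy=5,interpolation=cv2.INTER_CUBIC)[:,:,::-1])
```

```text
(no output)
```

View pics/crop0.png

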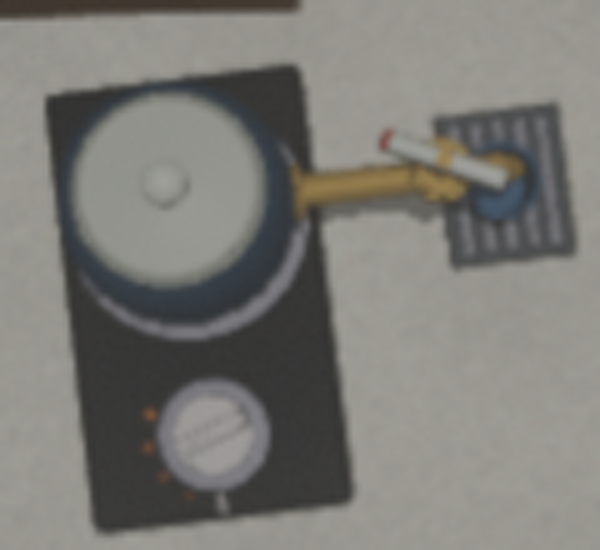

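The crop shows the warmer corners at (47,95), (300,66), (353,500) and (98,530). The knob bar runs (178,447)–(248,412), and the crossbar runs from its red end (382,138) to (507,180).

Run:
```python
from h import *
d=dict(np.load('pics/top0.npz'))
P=lambda x,y,z:pt(d,x/5+189.5,y/5+124.5,z)
c=[P(*p,.045) for p in [(47,95),(300,66),(353,500),(98,530)]]
print('corners',np.round(c,4))
ux=(c[0]-c[3]+c[1]-c[2]); yaw=np.arctan2(ux[1],ux[0]); print('yaw',yaw)
k=[P(178,447,.089),P(248,412,.089)]; kc=P(214,434,.055)
print('knob',kc,np.mean(k,0),'barang',np.arctan2(*(k[1]-k[0])[[1,0]]))
b=[P(382,138,.211),P(507,180,.211)]; v=b[0]-b[1]
print('bar',np.mean(b,0),np.linalg.norm(v),'ang',np.arctan2(v[1],v[0]))
R=np.array([[np.cos(yaw),-np.sin(yaw)],[np.sin(yaw),np.cos(yaw)]])
lid=P(165,184,.275)[:2]; print('lid',lid,'->plug',lid+R@[0,-.19],'knob',lid+R@[-.165,0])
print('warm c',np.mean(c,0))
```

```text
corners [[0.705  0.327  0.045 ]
 [0.7229 0.1331 0.045 ]
 [0.392  0.0996 0.045 ]
 [0.3732 0.2923 0.045 ]]
yaw 0.10265968683103592
knob [0.44363113 0.202758   0.055     ] [0.44636282 0.20131373 0.089     ] barang -1.12740253392525
bar [0.62641341 0.03141369 0.211     ] 0.09065906604682233 ang 1.2233591960876529
lid [0.60507639 0.21860417] ->plug [0.62454749 0.0296045 ] knob [0.4409451  0.20169506]
warm c [0.54826393 0.21300505 0.045     ]
```

```bash
cat >> h.py <<'E'
def pose():
    s=readout.state(); R=np.array(s['orientation']); return np.array(s['tool_pos']),np.arctan2(R[1,0],R[0,0]),s
def plan(p,a,target,at,n,polar=False):
    """n rows (cm, rad) from pose p, heading a to target, heading at (unwrapped), tool pointing down"""
    p=np.array(p,float); t=np.array(target); q=p.copy(); h=a; out=[]
    for i in range(1,n+1):
        f=i/n
        if polar:
            r=(1-f)*np.hypot(*p[:2])+f*np.hypot(*t[:2]); az=(1-f)*np.arctan2(p[1],p[0])+f*np.arctan2(t[1],t[0])
            w=np.array([r*np.cos(az),r*np.sin(az),(1-f)*p[2]+f*t[2]])
        else: w=(1-f)*p+f*t
        d=w-q; c,s=np.cos(h),np.sin(h)
        sh=np.round(100*np.array([c*d[0]+s*d[1],s*d[0]-c*d[1],-d[2]]),1)
        tu=round(-((at-a)*f-(h-a)),3)
        q=q+np.array([c*sh[0]+s*sh[1],s*sh[0]-c*sh[1],-sh[2]])/100; h-=tu
        out.append([1,list(map(float,sh)),tu])
    for i in range(0,n,10): print(out[i:i+10])
    return q,h
E
python3 - <<'E'
from h import *
p,a,s=pose(); plan(p,a,[.443,.202,.27],2.74,20,True)
E
```

```text
[[1, [5.5, -1.0, -0.2], np.float64(-0.123)], [1, [5.5, -0.9, -0.1], np.float64(-0.123)], [1, [5.4, -0.6, -0.2], np.float64(-0.123)], [1, [5.4, -0.5, -0.1], np.float64(-0.124)], [1, [5.4, -0.2, -0.2], np.float64(-0.123)], [1, [5.2, -0.1, -0.2], np.float64(-0.123)], [1, [5.2, 0.1, -0.1], np.float64(-0.123)], [1, [5.1, 0.3, -0.2], np.float64(-0.123)], [1, [5.1, 0.5, -0.1], np.float64(-0.123)], [1, [4.9, 0.6, -0.2], np.float64(-0.124)]]
[[1, [4.9, 0.8, -0.2], np.float64(-0.123)], [1, [4.7, 1.0, -0.1], np.float64(-0.123)], [1, [4.7, 1.1, -0.2], np.float64(-0.123)], [1, [4.6, 1.2, -0.1], np.float64(-0.123)], [1, [4.4, 1.4, -0.2], np.float64(-0.123)], [1, [4.3, 1.5, -0.2], np.float64(-0.124)], [1, [4.2, 1.6, -0.1], np.float64(-0.123)], [1, [4.1, 1.8, -0.2], np.float64(-0.123)], [1, [4.0, 1.8, -0.1], np.float64(-0.123)], [1, [3.8, 2.0, -0.2], np.float64(-0.123)]]
```

Emit:
move_arm --moves '[[1, [5.5, -1.0, -0.2], -0.123], [1, [5.5, -0.9, -0.1], -0.123], [1, [5.4, -0.6, -0.2], -0.123], [1, [5.4, -0.5, -0.1], -0.124], [1, [5.4, -0.2, -0.2], -0.123], [1, [5.2, -0.1, -0.2], -0.123], [1, [5.2, 0.1, -0.1], -0.123], [1, [5.1, 0.3, -0.2], -0.123], [1, [5.1, 0.5, -0.1], -0.123], [1, [4.9, 0.6, -0.2], -0.124]]'

```text
time_s: 1.35
tool_pos: [0.5161, -0.2375, 0.2544]
orientation: [[0.058, 0.998, -0.0], [0.998, -0.058, 0.0], [0.0, -0.0, -1.0]]
force: [0.3, -0.1, -0.2]
gripper_width: 0.0881
grasp_force: 0.0
```

Emit:
move_arm --moves '[[1, [4.9, 0.8, -0.2], -0.123], [1, [4.7, 1.0, -0.1], -0.123], [1, [4.7, 1.1, -0.2], -0.123], [1, [4.6, 1.2, -0.1], -0.123], [1, [4.4, 1.4, -0.2], -0.123], [1, [4.3, 1.5, -0.2], -0.124], [1, [4.2, 1.6, -0.1], -0.123], [1, [4.1, 1.8, -0.2], -0.123], [1, [4.0, 1.8, -0.1], -0.123], [1, [3.8, 2.0, -0.2], -0.123]]'

```text
time_s: 2.6
tool_pos: [0.4425, 0.2028, 0.2705]
orientation: [[-0.922, 0.387, -0.0], [0.387, 0.922, -0.0], [0.0, -0.0, -1.0]]
force: [0.4, -0.2, 0.1]
gripper_width: 0.0881
grasp_force: 0.0
```

Run:
```python
from h import *
d=grab('wrist','w1'); p,a,s=pose(); print(p,a,s['time_s'],s['gripper_width'],s['force'],s['joint_pos'])
cv2.imwrite('pics/w1.png',cv2.resize(d['img'],(800,600))[:,:,::-1])
```

```text
[0.43891575 0.20829986 0.27121488] 2.756144878469295 2.65 0.08814435192345953 [-3.55901771  4.02099788  0.3307684 ] [ 0.18314797  0.33048318 -0.86191429  1.88856     0.28447738  1.05037469
  0.38998638]
```

View pics/w1.png

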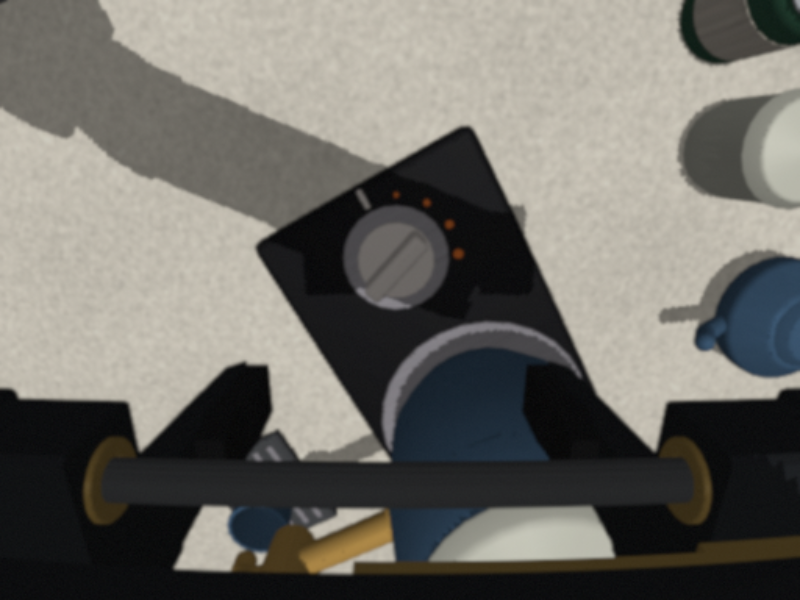

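The wrist view shows the knob disc centred at about (396,257), with the bar from about (372,290) to (421,240). Next I'll measure them and check the arm has settled.

Run:
```python
from h import *
d=dict(np.load('pics/w1.npz'));f=.64
P=lambda x,y,z:pt(d,x*f,y*f,z)
print(P(396,257,.057),P(396,265,.089)); k=P(421,240,.089)-P(372,290,.089); print(np.arctan2(k[1],k[0]))
for u in [(396,257),(420,220),(400,262),(460,300)]: print(u,pt(d,u[0]*f,u[1]*f))
e=[P(476,128,.045)-P(262,243,.045)]; print('short edge',np.arctan2(e[0][1],e[0][0])-np.pi/2)
p,a,s=pose();print(p,a,s['force'])
```

```text
[0.44196862 0.20245392 0.057     ] [0.44107401 0.20290736 0.089     ]
1.9816563160044403
(396, 257) [0.43580803 0.20511411 0.0884733 ]
(420, 220) [0.42313804 0.23043894 0.05242432]
(400, 262) [0.43983887 0.20650604 0.09051089]
(460, 300) [0.49851483 0.23637216 0.04425173]
short edge 0.08349798227653826
[0.43891575 0.20829986 0.27121488] 2.756144878469295 [-3.55901771  4.02099788  0.3307684 ]
```

Emit:
move_arm --moves '[[1, [0, 0, 0], 0], [1, [0, 0, 0], 0]]'

```text
time_s: 2.9
tool_pos: [0.444, 0.2005, 0.2704]
orientation: [[-0.919, 0.393, -0.0], [0.393, 0.919, -0.001], [0.0, -0.001, -1.0]]
force: [-0.2, -0.4, 0.1]
gripper_width: 0.0882
grasp_force: 0.0
```

Emit:
move_arm --moves '[[1, [0.2, 0.1, 3], 0], [1, [0, 0, 5], 0], [1, [0, 0, 5], 0], [1, [0, 0, 4], 0], [1, [0, 0, 2.5], 0], [1, [0, 0, 1.1], 0], [1, [0, 0, 0], 0]]'

```text
time_s: 3.78
tool_pos: [0.4423, 0.2028, 0.0645]
orientation: [[-0.92, 0.392, -0.001], [0.392, 0.92, -0.001], [0.0, -0.001, -1.0]]
force: [-0.7, -0.0, 0.5]
gripper_width: 0.0881
grasp_force: 0.0
```

Emit:
move_arm --moves '[[0, [0, 0, 0], 0], [0, [0, 0, 0], 0], [0, [0, 0, 0], 0], [0, [0, 0, 0], 0], [0, [0, 0, 0], 0]]' --newtons 15

```text
time_s: 4.4
tool_pos: [0.442, 0.2035, 0.0648]
orientation: [[-0.92, 0.391, 0.0], [0.391, 0.92, 0.0], [-0.0, 0.0, -1.0]]
force: [-0.1, 0.2, -0.1]
gripper_width: 0.0399
grasp_force: 0.0
```

Emit:
move_arm --moves '[[0, [0, 0, 0], 0], [0, [0, 0, 0], 0], [0, [0, 0, 0], 0], [0, [0, 0, 0], 0], [0, [0, 0, 0], 0], [0, [0, 0, 0], 0]]'

```text
time_s: 5.15
tool_pos: [0.4419, 0.202, 0.0645]
orientation: [[-0.92, 0.392, -0.001], [0.392, 0.92, -0.002], [-0.0, -0.002, -1.0]]
force: [0.3, -5.0, 2.1]
gripper_width: 0.0139
grasp_force: 15.0
```

The bar is now aligned and gripped at 14 mm. Turning anticlockwise to the stop.

Emit:
move_arm --moves '[[0, [0, 0, 0], -0.1], [0, [0, 0, 0], -0.1], [0, [0, 0, 0], -0.1], [0, [0, 0, 0], -0.1], [0, [0, 0, 0], -0.06], [0, [0, 0, 0], 0]]'

```text
time_s: 5.9
tool_pos: [0.4418, 0.201, 0.0645]
orientation: [[-0.998, -0.057, -0.001], [-0.057, 0.998, -0.004], [0.001, -0.004, -1.0]]
force: [-1.1, -7.9, 4.8]
gripper_width: 0.0137
grasp_force: 15.0
```

```bash
python3 -c "
from h import *
p,a,s=pose();print(p,a%(2*np.pi),s['force'],s['moment'],s['joint_pos'])"
```

```text
[0.44184607 0.20102581 0.06448847] 3.1989966442808186 [-1.1280757  -7.90568101  4.75544564] [-1.6457929  -0.008735   -0.07686355] [ 0.05967073  0.67449629 -0.73896121  2.04090421  0.71330821  0.703477
  0.48462467]
```

Emit:
move_arm --moves '[[0, [0, 0, 0], -0.05], [0, [0, 0, 0], -0.05], [0, [0, 0, 0], -0.03], [0, [0, 0, 0], 0]]'

```text
time_s: 6.4
tool_pos: [0.4417, 0.2009, 0.0644]
orientation: [[-0.983, -0.185, -0.002], [-0.185, 0.983, -0.004], [0.002, -0.004, -1.0]]
force: [-1.8, -8.8, 6.5]
gripper_width: 0.0145
grasp_force: 15.0
```

```bash
python3 -c "
from h import *
p,a,s=pose();print(p,a%(2*np.pi),s['force'],s['moment'],s['joint_pos'])"
```

```text
[0.4416567  0.20089806 0.06443465] 3.327707729625911 [-1.7593493  -8.82362252  6.51006822] [-1.65407375  0.09685098 -0.3609524 ] [ 0.08038863  0.68589476 -0.76745131  2.03999422  0.73790735  0.71754848
  0.59358414]
```

The moment jumped from 0.08 to 0.36 N m, so the knob is on its stop. Releasing and lifting.

Emit:
move_arm --moves '[[1, [0, 0, 0], 0], [1, [0, 0, 0], 0], [1, [0, 0, 0], 0], [1, [0, 0, 0], 0], [1, [0, 0, -3], 0], [1, [0, 0, -5], 0], [1, [0, 0, -6], 0], [1, [0, 0, -6], 0], [1, [0, 0, -4], 0], [1, [0, 0, 0], 0]]'

```text
time_s: 7.65
tool_pos: [0.4433, 0.2045, 0.3075]
orientation: [[-0.982, -0.187, 0.005], [-0.187, 0.982, 0.002], [-0.006, 0.001, -1.0]]
force: [0.5, 0.5, -1.3]
gripper_width: 0.088
grasp_force: 0.0
```

Run:
```python
from h import *
d=grab('wrist','w2'); p,a,s=pose(); print(p,a%(2*np.pi),s['time_s'],s['gripper_width'],s['force'])
cv2.imwrite('pics/w2.png',cv2.resize(d['img'],(800,600))[:,:,::-1])
plan(p,a%(2*np.pi),[.54,.03,.30],1.21,14,True)
```

```text
[0.44247556 0.20364091 0.30547796] 3.3294909561014805 7.7 0.08823990309000114 [-0.20066471 -0.88260953 -0.1003433 ]
[[1, [-0.7, -1.2, 0.0], np.float64(0.151)], [1, [-0.8, -1.1, 0.1], np.float64(0.152)], [1, [-0.9, -1.0, 0.0], np.float64(0.151)], [1, [-1.1, -0.9, 0.1], np.float64(0.152)], [1, [-1.2, -0.7, -0.0], np.float64(0.151)], [1, [-1.3, -0.6, 0.0], np.float64(0.151)], [1, [-1.4, -0.5, 0.1], np.float64(0.152)], [1, [-1.4, -0.3, 0.0], np.float64(0.151)], [1, [-1.4, -0.1, 0.1], np.float64(0.152)], [1, [-1.5, 0.1, -0.0], np.float64(0.151)]]
[[1, [-1.4, 0.2, 0.0], np.float64(0.151)], [1, [-1.4, 0.4, 0.1], np.float64(0.152)], [1, [-1.4, 0.6, 0.0], np.float64(0.151)], [1, [-1.3, 0.8, 0.0], np.float64(0.151)]]
```

View pics/w2.png

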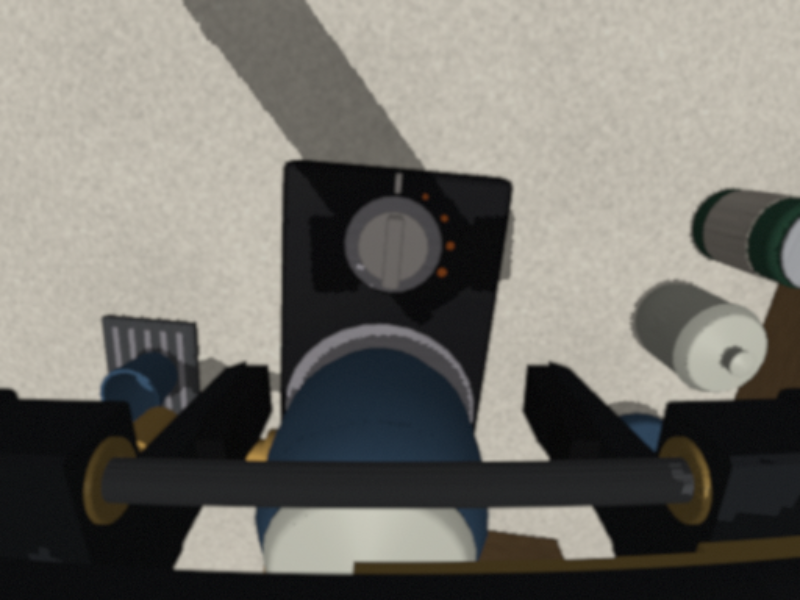

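The knob bar at (393,250) now points at the off mark (399,183), parallel to the warmer's sides, so it is off. Next I'll go above the tap.

Run:
```python
from h import *
p,a,s=pose();plan([.4433,.2045,.3075],a%(2*np.pi),[.626,.031,.32],1.21,14,True)
```

```text
[[1, [-1.3, -1.1, -0.1], np.float64(0.151)], [1, [-1.4, -0.9, -0.1], np.float64(0.152)], [1, [-1.5, -0.8, -0.1], np.float64(0.151)], [1, [-1.6, -0.6, -0.1], np.float64(0.152)], [1, [-1.7, -0.5, -0.0], np.float64(0.151)], [1, [-1.8, -0.2, -0.1], np.float64(0.151)], [1, [-1.8, -0.0, -0.1], np.float64(0.152)], [1, [-1.8, 0.2, -0.1], np.float64(0.151)], [1, [-1.9, 0.4, -0.1], np.float64(0.152)], [1, [-1.7, 0.6, -0.1], np.float64(0.151)]]
[[1, [-1.7, 0.8, -0.1], np.float64(0.151)], [1, [-1.7, 1.0, -0.1], np.float64(0.152)], [1, [-1.5, 1.3, -0.1], np.float64(0.151)], [1, [-1.3, 1.4, -0.1], np.float64(0.151)]]
```

Emit:
move_arm --moves '[[1, [-1.3, -1.1, -0.1], 0.151], [1, [-1.4, -0.9, -0.1], 0.152], [1, [-1.5, -0.8, -0.1], 0.151], [1, [-1.6, -0.6, -0.1], 0.152], [1, [-1.7, -0.5, 0], 0.151], [1, [-1.8, -0.2, -0.1], 0.151], [1, [-1.8, 0, -0.1], 0.152], [1, [-1.8, 0.2, -0.1], 0.151], [1, [-1.9, 0.4, -0.1], 0.152], [1, [-1.7, 0.6, -0.1], 0.151]]'

```text
time_s: 8.95
tool_pos: [0.5782, 0.0915, 0.3115]
orientation: [[-0.238, 0.971, -0.003], [0.971, 0.238, -0.001], [-0.0, -0.003, -1.0]]
force: [0.9, -1.2, -0.6]
gripper_width: 0.0881
grasp_force: 0.0
```

Emit:
move_arm --moves '[[1, [-1.7, 0.8, -0.1], 0.151], [1, [-1.7, 1.0, -0.1], 0.152], [1, [-1.5, 1.3, -0.1], 0.151], [1, [-1.3, 1.4, -0.1], 0.151], [1, [0, 0, 0], 0], [1, [0, 0, 0], 0], [1, [0, 0, 0], 0]]'

```text
time_s: 9.82
tool_pos: [0.6246, 0.0315, 0.3173]
orientation: [[0.349, 0.937, -0.001], [0.937, -0.349, 0.0], [-0.0, -0.001, -1.0]]
force: [-0.2, -0.2, 0.0]
gripper_width: 0.0884
grasp_force: 0.0
```

Run:
```python
from h import *
d=grab('wrist','w3'); p,a,s=pose(); print(p,a%(2*np.pi),s['time_s'],s['force'],s['moment'],s['joint_pos'])
cv2.imwrite('pics/w3.png',cv2.resize(d['img'],(800,600))[:,:,::-1])
```

```text
[0.62473839 0.03124109 0.31749596] 1.21334822634917 9.875 [-0.08506353  0.35404038  0.33818999] [-0.0310161  -0.00239937  0.03847734] [ 0.22078231  0.47213083 -0.49118874  1.49386436  0.22898018  1.23348942
 -0.6583411 ]
```

View pics/w3.png

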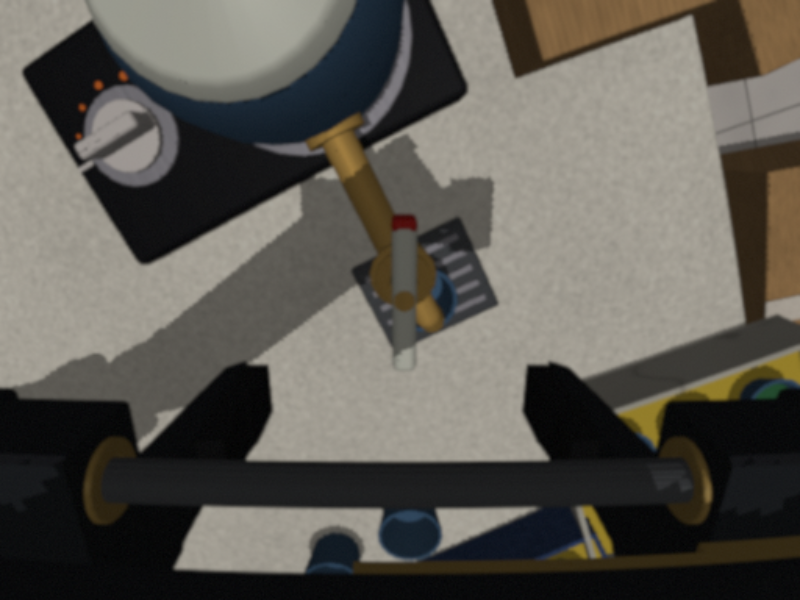

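The wrist view shows the bar upright from its red end (404,216) to (404,368). The barrel rim is centred near (403,273), and the pipe comes from (337,133).

Run:
```python
from h import *
d=dict(np.load('pics/w3.npz'));f=.64
P=lambda x,y,z:pt(d,x*f,y*f,z)
A,B=P(404,217,.211),P(404,366,.211); v=A-B
print((A+B)/2,np.linalg.norm(v),np.arctan2(v[1],v[0]))
print('rim',P(403,273,.155)); w=P(337,133,.13)-P(403,273,.13); print('pipe yaw',np.arctan2(w[1],w[0])-np.pi/2)
```

```text
[0.62914219 0.03153327 0.211     ] 0.08728140385000668 1.219601000899309
rim [0.62877422 0.03038737 0.155     ]
pipe yaw 0.07609540772002887
```

Emit:
move_arm --moves '[[1, [0.1, 0.3, 3], 0], [1, [0, 0, 4], 0], [1, [0, 0, 4], 0], [1, [0, 0, 2], 0], [1, [0, 0, 0.6], 0], [0.4, [0, 0, 0], 0], [0.1, [0, 0, 0], 0], [0, [0, 0, 0], 0], [0, [0, 0, 0], 0], [0, [0, 0, 0], 0]]' --newtons 20

```text
time_s: 11.12
tool_pos: [0.6284, 0.0302, 0.1819]
orientation: [[0.352, 0.936, 0.0], [0.936, -0.352, -0.0], [0.0, 0.0, -1.0]]
force: [-0.5, 0.2, 1.1]
gripper_width: 0.0402
grasp_force: 0.0
```

Emit:
move_arm --moves '[[0, [0, 0, 0], 0], [0, [0, 0, 0], 0], [0, [0, 0, 0], 0], [0, [0, 0, 0], 0], [0, [0, 0, 0], 0], [0, [0, 0, 0], 0]]'

```text
time_s: 11.88
tool_pos: [0.6282, 0.0303, 0.1817]
orientation: [[0.352, 0.936, -0.0], [0.936, -0.352, 0.0], [-0.0, -0.0, -1.0]]
force: [-0.0, 0.4, 1.1]
gripper_width: 0.0165
grasp_force: 20.0
```

The 16.5 mm opening suggests the tips have caught the 18 mm stem below the bar. I'll regrip 7 mm higher so they hold only the bar.

Emit:
move_arm --moves '[[0.35, [0, 0, 0], 0], [0.35, [0, 0, 0], 0], [0.35, [0, 0, -0.4], 0], [0.35, [0, 0, -0.4], 0], [0.35, [0, 0, 0], 0], [0, [0, 0, 0], 0], [0, [0, 0, 0], 0], [0, [0, 0, 0], 0], [0, [0, 0, 0], 0], [0, [0, 0, 0], 0]]' --newtons 20

```text
time_s: 13.12
tool_pos: [0.6282, 0.0302, 0.1896]
orientation: [[0.352, 0.936, -0.0], [0.936, -0.352, -0.0], [-0.0, -0.0, -1.0]]
force: [-0.1, -0.0, -0.5]
gripper_width: 0.0141
grasp_force: 20.0
```

Emit:
move_arm --moves '[[0, [0, 0, 0], 0], [0, [0, 0, 0], 0], [0, [0, 0, 0], 0]]' --newtons 60

```text
time_s: 13.5
tool_pos: [0.6283, 0.0302, 0.1896]
orientation: [[0.352, 0.936, -0.0], [0.936, -0.352, -0.0], [-0.0, -0.0, -1.0]]
force: [-0.3, -0.6, -0.6]
gripper_width: 0.0135
grasp_force: 60.0
```

```bash
python3 -c "
from h import *
p,a,s=pose();print(p,a,s['force'],s['moment'],s['gripper_width'],s['grasp_force'])"
```

```text
[0.62825181 0.03023143 0.18960334] 1.2109062354259856 [-0.27472007 -0.60749241 -0.64591526] [-0.04141437  0.06849714  0.08397502] 0.013523025648549621 59.99977346509695
```

A clean grip on the bar, 14 mm. Pressing the plug down.

Emit:
move_arm --moves '[[0, [0, 0, 0.2], 0], [0, [0, 0, 0.2], 0], [0, [0, 0, 0.2], 0], [0, [0, 0, 0.1], 0], [0, [0, 0, 0], 0]]'

```text
time_s: 14.12
tool_pos: [0.6284, 0.0303, 0.1839]
orientation: [[0.352, 0.936, 0.0], [0.936, -0.352, -0.0], [-0.0, 0.0, -1.0]]
force: [-4.8, -0.0, 10.5]
gripper_width: 0.0137
grasp_force: 60.0
```

Emit:
move_arm --moves '[[0, [0, 0, 0.1], 0], [0, [0, 0, 0.05], 0], [0, [0, 0, 0], 0]]'

```text
time_s: 14.5
tool_pos: [0.6285, 0.0303, 0.1834]
orientation: [[0.352, 0.936, 0.001], [0.936, -0.352, -0.001], [-0.0, 0.001, -1.0]]
force: [-8.2, -0.6, 16.9]
gripper_width: 0.0137
grasp_force: 60.1
```

Emit:
move_arm --moves '[[0, [0, 0, 0.03], 0.05], [0, [0, 0, 0], 0.08], [0, [0, 0, 0], 0.08], [0, [0, 0, 0], 0.08]]'

```text
time_s: 15.0
tool_pos: [0.6288, 0.0302, 0.1834]
orientation: [[0.607, 0.795, 0.001], [0.795, -0.607, -0.001], [0.0, 0.002, -1.0]]
force: [-6.7, -2.2, 17.9]
gripper_width: 0.0137
grasp_force: 60.3
```

Emit:
move_arm --moves '[[0, [0, 0, 0.02], 0.08], [0, [0, 0, 0], 0.08], [0, [0, 0, 0], 0.08], [0, [0, 0, 0], 0.08]]'

```text
time_s: 15.5
tool_pos: [0.6291, 0.0299, 0.1834]
orientation: [[0.826, 0.563, 0.002], [0.563, -0.826, -0.001], [0.001, 0.002, -1.0]]
force: [-6.8, -2.9, 18.2]
gripper_width: 0.0137
grasp_force: 60.3
```

```bash
python3 -c "
from h import *
p,a,s=pose();print(p,a,s['force'],s['moment'],s['gripper_width'],s['joint_pos'])"
```

```text
[0.62911241 0.02986904 0.18341962] 0.5983133286082917 [-6.80770938 -2.85708794 18.18183992] [-0.49671563  1.60238788  0.1993277 ] 0.01369562376611101 [ 0.09937888  0.58213477 -0.31122437  1.62949692  0.20857124  0.96075696
 -1.25594121]
```

Emit:
move_arm --moves '[[0, [0, 0, 0.02], 0.08], [0, [0, 0, 0], 0.08], [0, [0, 0, 0], 0.08], [0, [0, 0, 0], 0.08], [0, [0, 0, 0], 0.08]]'

```text
time_s: 16.12
tool_pos: [0.6293, 0.0294, 0.1834]
orientation: [[0.98, 0.197, 0.002], [0.197, -0.98, -0.002], [0.002, 0.002, -1.0]]
force: [-6.5, -4.0, 20.1]
gripper_width: 0.0133
grasp_force: 60.2
```

```bash
python3 -c "
from h import *
p,a,s=pose();print(p,a,s['force'],s['moment'],s['gripper_width'],s['joint_pos'])"
```

```text
[0.62928731 0.02935304 0.1833987 ] 0.198325891005638 [-6.54884955 -3.98116031 20.09423078] [-0.69845952  1.59665321  0.3283932 ] 0.013264280396375864 [ 0.0343394   0.57172556 -0.21707614  1.63383316  0.14614519  0.94963558
 -1.6067193 ]
```

Emit:
move_arm --moves '[[0, [0, 0, 0], 0.06], [0, [0, 0, 0], 0.045], [0, [0, 0, 0], 0], [0, [0, 0, 0], 0]]'

```text
time_s: 16.62
tool_pos: [0.6293, 0.0292, 0.1834]
orientation: [[0.995, 0.095, 0.002], [0.095, -0.995, -0.002], [0.002, 0.002, -1.0]]
force: [-7.5, -2.8, 18.8]
gripper_width: 0.0136
grasp_force: 60.2
```

```bash
python3 -c "
from h import *
p,a,s=pose();print(p,a,s['force'],s['moment'],s['gripper_width'])
d=grab('scene','s2')
c=d['img'][150:270,200:350];cv2.imwrite('pics/s2c.png',cv2.resize(c,None,fx=5,fy=5,interpolation=cv2.INTER_CUBIC)[:,:,::-1])"
```

```text
[0.62931322 0.02915008 0.18339191] 0.09503680769421628 [-7.50569891 -2.83719984 18.75893714] [-0.5526779   1.59702079  0.16591913] 0.01360377631485042
```

View pics/s2c.png

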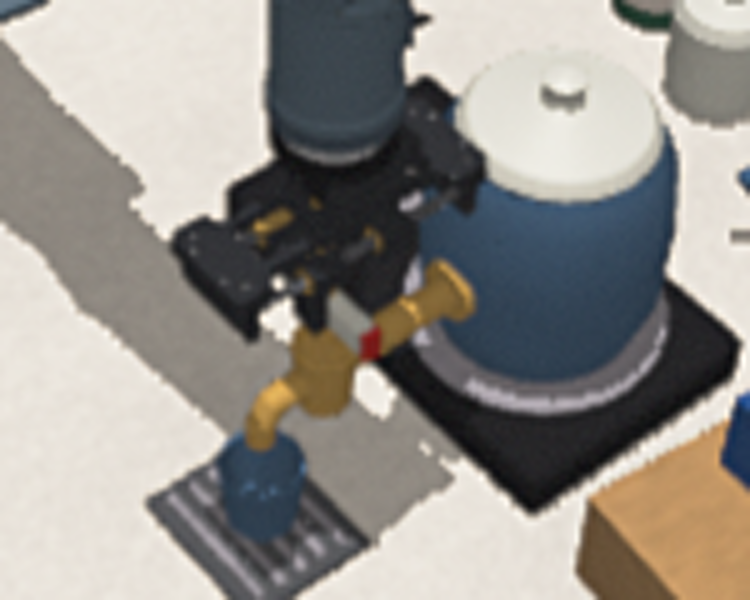

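The scene crop shows the bar across the pipe, with its red end (370,345) on the urn's +x side and the collar on the barrel. I'll release while still down, then lift.

Emit:
move_arm --moves '[[0.3, [0, 0, 0], 0], [0.5, [0, 0, 0], 0], [0.5, [0, 0, 0], 0], [0.5, [0, 0, 0], 0], [0.5, [0, 0, -2], 0], [0.5, [0, 0, -4], 0], [0.5, [0, 0, -5], 0], [0.5, [0, 0, -3], 0], [0.5, [0, 0, 0], 0], [0.5, [0, 0, 0], 0]]'

```text
time_s: 17.92
tool_pos: [0.6277, 0.0301, 0.3191]
orientation: [[0.995, 0.096, -0.002], [0.096, -0.995, -0.0], [-0.002, 0.0, -1.0]]
force: [0.6, 0.7, -0.0]
gripper_width: 0.0441
grasp_force: 0.0
```

Run:
```python
from h import *
d=grab('wrist','w4'); p,a,s=pose(); print(p,a,s['time_s'],s['force'])
cv2.imwrite('pics/w4.png',cv2.resize(d['img'],(800,600))[:,:,::-1])
```

```text
[0.62751991 0.03005966 0.31869347] 0.09584863300205904 17.975 [-0.00377448 -0.50945854  0.11384795]
```

View pics/w4.png

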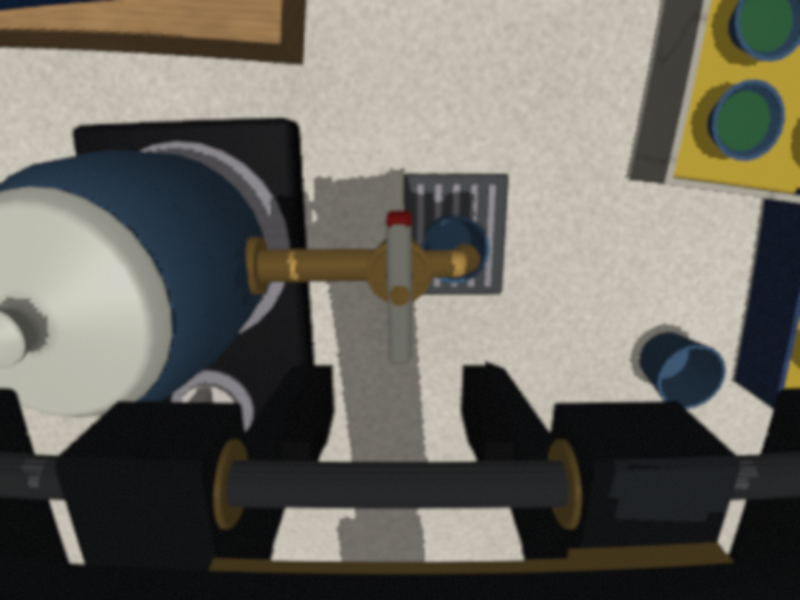

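The bar runs vertically from (399,214) to (400,362), square to the level pipe. A quick numeric check of angle and height:

Run:
```python
from h import *
f=.64
d=dict(np.load('pics/w4.npz')); P=lambda x,y,z:pt(d,x*f,y*f,z)
an=lambda v:np.arctan2(v[1],v[0])
print('bar',an(P(399,214,.206)-P(400,362,.206)),'pipe',an(P(260,265,.13)-P(360,265,.13))-np.pi/2,'edge',an(P(299,124,.045)-P(313,360,.045)))
print('height now',np.median([pt(d,400*f,y*f)[2] for y in range(235,340,5)]))
d=dict(np.load('pics/w3.npz')); print('before',np.median([pt(d,404*f,y*f)[2] for y in range(235,340,5)]))
```

```text
bar 0.10510496726858735 pipe 0.09486561259327964 edge 0.10070305892773126
height now 0.20692302950629743
before 0.21221450035673467
```

The bar is within about 0.01 rad of square and has stayed about 5 mm down, which is the expected settling. The arm is clear, so I'm handing in.

```bash
python3 -c "
from station import job
print(job.sign_off())"
```

```text
the job is handed in; nothing more can be done
None
```

The urn is shut down and the job handed in at about 18 s: the warmer knob is on its off stop, and the tap's crossbar is square across the pipe (within about 0.01 rad) with the plug holding about 5 mm down after release.

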